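# Pouch sealer dial up four clicks

## Robot

A 6-joint arm with a two-finger parallel gripper is mounted at the origin on the work surface. World frame = base frame: x ahead of the robot, y to its left, z up, the work surface at z = 0. Lengths are in m, angles in degrees, forces in N, time in s.
With the tool pointing down it reaches from about 0.325 to 0.775 m from the base axis. Payload 5.5 kg.
Tool frame: the origin (TCP) lies at the centre of the arm's flange, where the gripper is bolted on; the fingertips stand 182 mm ahead of it and the grasp point (between the pads) lies 163 mm ahead of it; z points along the fingers, y is the line along which they close (so a half turn about z gives the same grasp; the last joint's range is limited). The gripper opens to 88 mm and grips with 3 to 60 N. Pads are 20 mm wide; open, the fingers measure 115 mm over their backs; the gripper's body (75 mm by 178 mm) begins 61 mm behind the grasp point.
Start: joints at [71.465, 5.22, 70.514, -0, 104.267, -3.249], TCP at [0.158, 0.579, 0.405] pointing down, gripper open.
Joint ranges: [-164.24, 164.24], [-49.07, 125.15], [9.68, 141.18], [-86.29, 266.29], [3.28, 154.24], [-151.56, 151.56]. Speed limits (degrees/s): [147.25, 147.25, 172.46, 180, 180, 180].

## Interface

Orientations are given as [roll, pitch, yaw] about the fixed x, y, z axes, in that order (R = Rz(yaw) Ry(pitch) Rx(roll)).
In Python, from station import r gives the robot as it stands. The module is installed in compiled form; this text tells all that it offers. Calls block until the motion is done:
- r.reach(position, orientation): joint-space move of the TCP to a pose.
- r.servo_line(position, rotation=None, speed=0.15): straight line of the TCP; rotation=None keeps the orientation; speed is the mean speed in m/s.
- r.move_joints(angles): joint-space move.
- r.let_go() and r.grab(squeeze=None): open the fingers fully, or close them until they stop; squeeze is the grip in N (None keeps the last).
- r.wait(seconds).
- r.inverse_kinematics(position, orientation): joint angles nearest the present ones, or None.
- r.sense(): the state.
- r.snapshot(name): name is "scene" or "top"; returns a dict with "frame" (420x560x3 uint8, red, green, blue), "fx", "fy", "cx", "cy" (pixels), "dist_coeffs" ([k1, k2, p1, p2, k3] as OpenCV has them; the pictures are not rectified), "R" (3x3) and "t" (3): a world point X has camera coordinates R X + t. Camera axes: x right, y down, z forward; pixel columns grow to the right and rows downward; lengths in m; the calibration is good to about 2 mm. A picture is of the moment at which its call begins. There is no depth.
A pose or a line that the arm cannot do raises r.IKError and nothing moves.
- r.hand_in(): hands the job in; it is judged then, once.
The state is a dict: "clock": time; "joints": joint angles; "joint_vel": joint speeds; "joint_torque": joint torques, N m; "tcp_pos": TCP position; "orientation": TCP orientation; "contact_force": force on the tool from outside, world axes, zero at the start; "torque": the same for the moment, N m; "opening": finger opening in m; "gripper_force": force on a finger pad.
Only numpy, scipy, OpenCV 4.12 (cv2) and the standard library are available. Lean on these libraries where they do the work, as an engineer would, in place of code of your own. Each camera call takes 0.05 s, during which the arm holds its last target. There are 200 camera calls.

## Task

The next instrument packs use a heavier film. With a fingertip, push the nose of the pouch sealer's large pointer dial round clockwise (seen from above) by exactly four clicks from where it stands, and leave it resting in that click with the hand clear of it. Push gently, do not pinch the dial, and leave the small round dial and the things standing about where they are.

Things in the scene. Friction and masses are not known exactly. Their poses are not given: they have to be found in the camera images.
- dial (a joint): angle of the large dial, rad, growing clockwise seen from above. Ten click positions 0.524 rad (30 degrees) apart, 0 to 4.71. It starts in one of the first four; rarely, balanced half-way between two, and the next position is then its first click. Leaving a click takes about 0.09 N m (3 N at the nose); resistance fades to nothing half-way, then the dial snaps into the next position
- dial_centre (a point): on the upright axis of the large black dial, at the top face of its round skirt (60 mm across, 8 mm thick, lying 2 mm above the sealer's flat deck); its x axis points along the dial's nose, z up. White strokes on the deck round the dial mark the ten positions, longer towards the high end. The deck is free for 90 mm round the axis, but for flat marks under 4 mm high
- dial_nose (a point): on the top of the large dial's nose, 30 mm from its axis, 21 mm above the skirt's top face. The nose is the front of a bar grip with vertical sides standing on the skirt, 22 mm high: from 21 mm behind the axis to 34 mm in front of it, 15 mm wide up to 15 mm in front of the axis and 11 mm wide beyond. A white line on top runs along the nose half
- speed_mark (a point): white dot near the rim of the small round knurled dial (34 mm across, 22 mm high, no nose), 14 mm from its axis at its top. Its axis stands 145 mm from the large dial's axis. It turns easily: not to be touched
- sealer: white bench pouch sealer, fixed to the bench, 250 mm deep (x), 480 mm long (y), 150 mm high with a flat top deck; origin at the centre of its underside, x towards its back, feed slot and guide rail along its front (-x), in-feed ledge at its +y end. The large dial's axis is at (-20, 105) mm, the small dial's at (-20, -40) mm in its frame
- tape_centre (a point): centre of a roll of paper tape lying flat on the sealer's deck, 100 mm across, 19 mm high: a bystander
- driver_grip (a point): handle of a black-handled screwdriver, 190 mm long, lying on the bench: a bystander
- pot_centre (a point): centre of an upright open steel instrument pot standing on the sealer's deck, 60 mm across, 40 mm high: a bystander

How it is judged (in metres and radians):
At the end, for the whole second after the job is handed in: The large dial rests in the fourth click position clockwise of its start: turned by 120 degrees (105 if it started balanced half-way), between 100 and 129 (distance of dial_nose from where it was at the start of the episode between 0.046 and 0.0541 m and value of joint dial between 1.94 and 3.82 rad and velocity of joint dial between -0.05 and 0.05 rad/s); the robot touches nothing.
It fails at once if the large dial is pinched or forced (more than 20 N from the fingers) (contact force between the fingers and dial above 20 N).
It fails at once if the small dial is turned by more than about 25 degrees (distance of speed_mark from where it was at the start of the episode above 0.006 m).
It fails at once if the tape roll, the steel pot or the screwdriver is lifted, knocked over or shifted by more than 20 mm (distance of any of tape_centre, pot_centre, driver_grip from where it was at the start of the episode above 0.02 m).
It also fails if it takes over 51 s, if anything falls off the work surface, if the arm or the gripper's body presses on something with over 40 N, if the wrist force passes 120 N, or if a joint passes its speed limit or range.

## Working session

There is one attempt and no reset: what is moved stays moved. The work goes in short steps, each a Python script; the robot and the scene stay as the last script left them, time stands still between calls to the robot, and variables do not carry over. Pictures are saved under pics/ and viewed, at most 10 in all, crops included, and the job is handed in when it is done.

```bash
mkdir -p pics
python3 - <<'E'
from station import r
import cv2,numpy as np
for n in("scene","top"):
    s=r.snapshot(n); cv2.imwrite(f"pics/{n}0.png",cv2.resize(s["frame"][:,:,::-1],(800,600),interpolation=cv2.INTER_CUBIC))
    print(n,s["fx"],s["cx"],s["cy"],s["dist_coeffs"],np.round(s["R"],3).tolist(),np.round(s["t"],3), np.round(-np.array(s["R"]).T@s["t"],3))
print(r.sense())
E
```

```text
scene 452.21119975786945 277.03694289654675 209.6533655501926 [0.01048827 0.         0.         0.         0.        ] [[0.259, 0.966, 0.015], [0.751, -0.192, -0.632], [-0.607, 0.175, -0.775]] [ 0.01  -0.342  1.5  ] [ 1.165 -0.337  0.947]
top 519.8907779142065 272.64680454886286 202.9240160930693 [-0.154863  0.        0.        0.        0.      ] [[0.012, -0.999, 0.029], [-0.998, -0.013, -0.056], [0.056, -0.029, -0.998]] [-0.163  0.506  1.037] [ 0.448 -0.126  1.068]
{'clock': 0.1, 'joints': array([ 7.14645268e+01,  5.25974861e+00,  7.05744746e+01,  5.34114765e-04,
        1.04266714e+02, -3.24689723e+00]), 'joint_vel': array([-0.01790441, -0.00682358, -0.12800308,  0.01308851, -0.01788042,
       -0.00110936]), 'joint_torque': array([ 3.06506052e-03, -4.47858846e+01, -4.07569492e+01,  7.00693089e-02,
        2.83966359e-02, -1.33005715e-04]), 'tcp_pos': array([0.15820894, 0.57882503, 0.40361468]), 'orientation': array([-1.79899255e+02, -6.23396875e-03,  1.64711550e+02]), 'contact_force': array([ 0.10018477, -0.28442393,  0.51908385]), 'torque': array([-0.06485393, -0.02303825, -0.06416127]), 'gripper_force': 0.0, 'opening': 0.08792411287604827}
```

View pics/scene0.png

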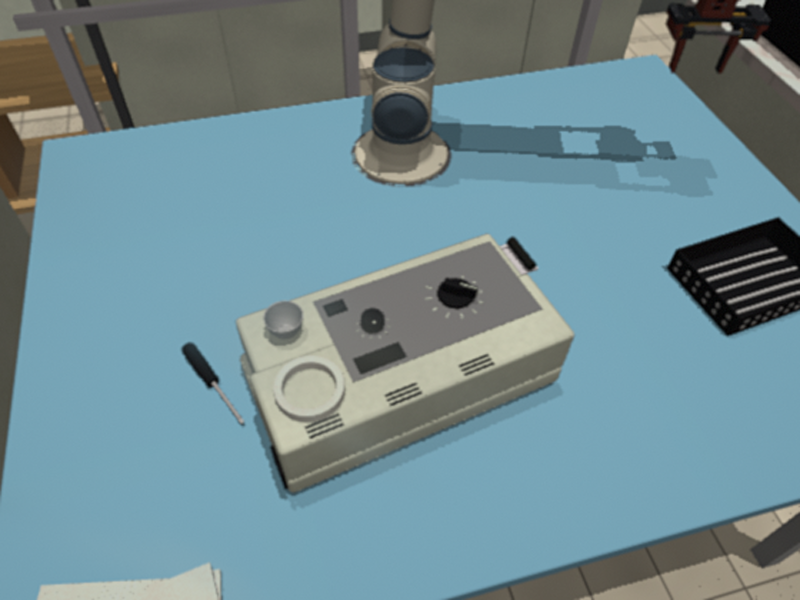

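View pics/top0.png

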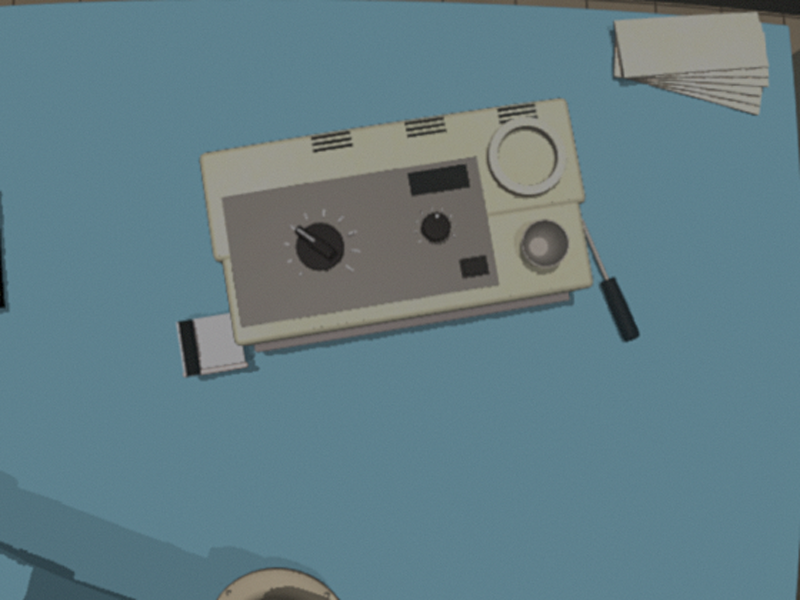

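The scene view has the large dial at about (458,292) and the small one at (373,320). The top view has the large dial at (320,246) with its nose to the upper left at (299,230), the small dial at (436,228), and the tape and pot to the right at (527,157) and (545,243). Next I'll enlarge the dial in both views.

Run:
```python
from station import r
import cv2,numpy as np
a=r.snapshot("top")["frame"][130:220,185:275,::-1]
b=r.snapshot("scene")["frame"][170:260,275:365,::-1]
f=lambda x:cv2.resize(x,(400,400),interpolation=cv2.INTER_CUBIC)
cv2.imwrite("pics/crop1.png",np.clip(np.hstack([f(a),f(b)]).astype(float)*1.5,0,255).astype(np.uint8))
```

```text
(no output)
```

View pics/crop1.png

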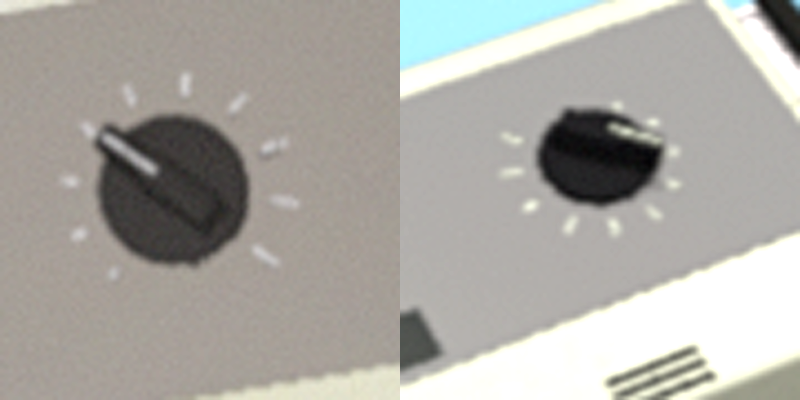

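Both crops show all ten strokes. The nose points exactly along the fourth stroke (about 35° above left in the top view), so it isn't balanced half-way. Next I'll triangulate the strokes.

```bash
cat > h.py <<'E'
from station import r
import cv2,numpy as np
def P(s):
    K=np.array([[s["fx"],0,s["cx"]],[0,s["fy"],s["cy"]],[0,0,1]]); return K,np.array(s["dist_coeffs"]),np.array(s["R"]),np.array(s["t"])
def norm(s,p):
    K,d,R,t=P(s); return cv2.undistortPoints(np.array(p,float).reshape(-1,1,2),K,d).reshape(-1,2)
def tri(a,pa,b,pb):
    M=[np.c_[P(s)[2],P(s)[3]] for s in(a,b)]
    X=cv2.triangulatePoints(M[0],M[1],norm(a,pa).T,norm(b,pb).T); return (X[:3]/X[3]).T
def onz(s,p,z):
    n=np.c_[norm(s,p),np.ones(len(p))]; _,_,R,t=P(s); C=-R.T@t; d=n@R; return C+d*((z-C[2])/d[:,2])[:,None]
E
python3 - <<'E'
from h import *
a=r.snapshot("top");b=r.snapshot("scene")
k=90/400
ct=lambda p:(np.array(p,float)+.5)*k-.5+[185,130]
cs=lambda p:(np.array(p,float)-[400,0]+.5)*k-.5+[275,170]
T=[(113,273),(78,234),(68,181),(88,129),(129,95),(185,84),(238,102),(273,148),(286,201),(266,257)]
S=[(618,105),(653,122),(675,151),(674,184),(654,212),(615,227),(570,225),(530,206),(511,172),(511,138)]
X=tri(a,ct(T),b,cs(S));print(X.round(4),X.mean(0))
zd=.15
for n,s,p in(("top",a,ct(T)),("scene",b,cs(S))):
    Y=onz(s,p,zd); A=np.c_[2*Y[:,:2],np.ones(10)]; c=np.linalg.lstsq(A,(Y[:,:2]**2).sum(1),rcond=None)[0]
    print(n,c[:2],np.sqrt(c[2]+c[:2]@c[:2]),np.degrees(np.arctan2(*(Y[:,:2]-c[:2]).T[::-1])).round(1))
print("skirt top",onz(a,ct([(173,190)]),.16), onz(b,cs([(600,157)]),.16))
print("noseline top",onz(a,ct([(155,172),(103,135)]),.182),"scene",onz(b,cs([(610,125),(662,144)]),.182))
print("noseline tri",tri(a,ct([(155,172),(103,135)]),b,cs([(610,125),(662,144)])))
E
```

```text
[[ 0.5201 -0.0402  0.151 ]
 [ 0.5355 -0.0259  0.1505]
 [ 0.5568 -0.0214  0.1501]
 [ 0.5777 -0.0292  0.1503]
 [ 0.5918 -0.0451  0.1495]
 [ 0.5965 -0.0675  0.1501]
 [ 0.5895 -0.0889  0.1499]
 [ 0.5713 -0.1037  0.1476]
 [ 0.5499 -0.1084  0.151 ]
 [ 0.5273 -0.1011  0.1501]] [ 0.56163181 -0.06314347  0.15000497]
top [ 0.55306815 -0.0664855 ] 0.04316396330274071 [ 143.1  114.5   85.7   56.1   27.7   -3.   -33.3  -65.1  -94.7 -126.1]
scene [ 0.5536699 -0.0640355] 0.04351053673087517 [ 143.   114.7   85.6   56.3   27.4   -2.8  -33.2  -63.7  -95.6 -126.1]
skirt top [[ 0.55212575 -0.06545782  0.16      ]] [[ 0.55896576 -0.06246731  0.16      ]]
noseline top [[ 0.55649576 -0.05985406  0.182     ]
 [ 0.57061393 -0.03947226  0.182     ]] scene [[ 0.55722927 -0.05863721  0.182     ]
 [ 0.57552199 -0.0374285   0.182     ]]
noseline tri [[ 0.55675768 -0.05916791  0.18159438]
 [ 0.57177109 -0.03740534  0.17758524]]
```

The deck comes out at 0.150 m, the axis at (0.5534, -0.0653), and the nose heading at about 56°, all agreeing with the text. Next, close the fingers, approach on the counter-clockwise side and check.

```bash
cat >> h.py <<'E'
C=np.array([.5534,-.0653]); Z=.350
def pose(f,z=Z,rad=31e-3,off=15.5e-3):
    c,s=np.cos(np.radians(f)),np.sin(np.radians(f))
    return [*(C+rad*np.array([c,s])+off*np.array([-s,c])),z],[180,0,f+90]
E
python3 - <<'E'
from h import *
for f in(82,56,20,-20,-58): print(f,np.round(r.inverse_kinematics(*pose(f)),1))
r.grab(5)
r.reach(*pose(82,.43))
r.servo_line(pose(82)[0],speed=.08)
s=r.sense();print(s["clock"],s["tcp_pos"],s["orientation"],s["contact_force"],s["opening"])
a=r.snapshot("scene")["frame"][130:260,240:410,::-1];cv2.imwrite("pics/near.png",np.clip(cv2.resize(a,(780,596),interpolation=cv2.INTER_CUBIC)*1.4,0,255))
E
```

```text
82 [ -7.   -3.8  85.1   0.   98.7 -89. ]
56 [ -6.7  -1.4  82.8   0.   98.6 -62.7]
20 [ -7.3   1.7  79.7   0.   98.6 -27.3]
-20 [-9.3  3.6 77.8 -0.  98.7 10.7]
-58 [-11.4   3.3  78.1  -0.   98.6  46.6]
5.35 [ 0.54245855 -0.03248673  0.3508003 ] [-1.79998384e+02  7.33738003e-02  1.71998389e+02] [-0.53097396 -0.02225092 -0.44141111] 0.0007429585398784401[ WARN:0@2.061] global loadsave.cpp:1063 imwrite_ Unsupported depth image for selected encoder is fallbacked to CV_8U.
```

View pics/near.png

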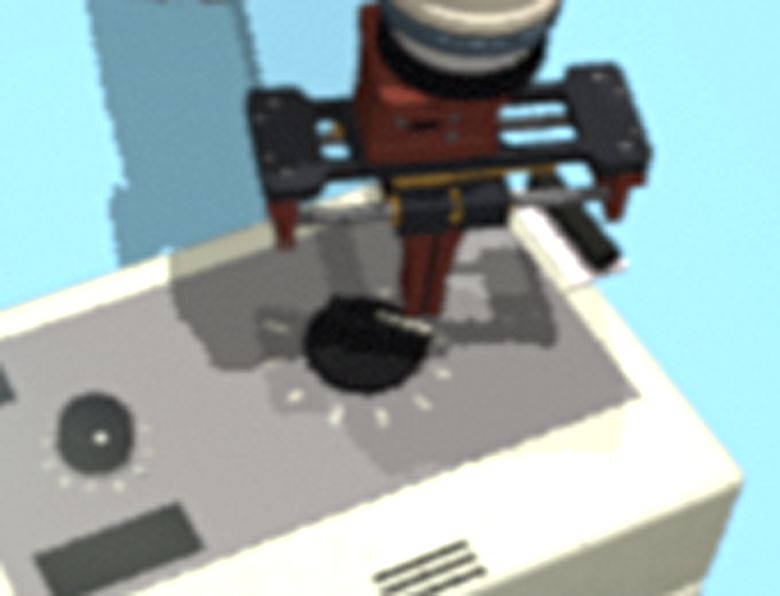

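The closed fingertips at (422,312) stand just behind the nose at (430,325), which hasn't moved. Next I'll sweep most of the way and log the forces.

```bash
cat >> h.py <<'E'
def sweep(f0,f1,st=4,v=.012):
    for f in np.linspace(f0,f1,int(abs(f1-f0)/st+.99)+1)[1:]:
        r.servo_line(*pose(f),speed=v); s=r.sense()
        F=s["contact_force"]; print(round(f),np.round(F,1),np.round(s["torque"][2],2),round(s["clock"],1))
        if np.linalg.norm(F)>12: print("STOP");return
E
python3 - <<'E'
from h import *
sweep(82,-36)
a=r.snapshot("scene")["frame"][130:260,240:410,::-1];cv2.imwrite("pics/mid.png",np.clip(cv2.resize(a,(780,596),interpolation=cv2.INTER_CUBIC)*1.4,0,255).astype(np.uint8))
E
```

```text
78 [ 0.3 -0.1  0.3] 0.03 5.8
74 [ 0.9 -0.1 -0.7] 0.0 6.1
70 [-0.1  0.5 -0.3] -0.02 6.5
66 [ 0.9  0.  -0.1] 0.01 6.8
62 [-0.7 -0.1  1. ] 0.03 7.2
58 [-4.1  1.3  2.1] -0.04 7.5
54 [-2.9  0.9  2.5] -0.04 7.8
51 [-1.4 -0.5  0.4] -0.01 8.2
47 [-0.3 -0.4 -0.1] 0.0 8.6
43 [-0.1 -0.5  0.1] 0.05 8.9
39 [ 0.3 -0.6  0.2] -0.07 9.2
35 [-0.4 -0.   1.2] 0.02 9.6
31 [-0.8 -0.  -0.3] -0.02 9.9
27 [-3.5  2.4  1.2] -0.0 10.3
23 [-1.5  0.8  0.4] 0.01 10.7
19 [ 1.2 -0.1 -0.3] 0.05 11.0
15 [-0.1 -0.4 -0.4] -0.01 11.3
11 [0.2 0.6 0.5] 0.06 11.7
7 [ 0.8 -0.  -0.1] 0.01 12.1
3 [-0.6  0.7 -0.3] -0.02 12.4
-1 [-1.2  1.7  0.7] 0.0 12.8
-5 [-1.9  2.6  0.5] -0.05 13.1
-8 [-1.4  1.9 -0.1] -0.05 13.4
-12 [ 0.1 -0.5 -0.8] 0.03 13.8
-16 [-0.4 -0.1  1. ] 0.06 14.2
-20 [ 0.1 -0.4  0.5] 0.03 14.5
-24 [ 0.7 -0.1  0.2] 0.0 14.8
-28 [ 0.8  0.7 -0. ] 0.06 15.2
-32 [0.5 2.7 0.5] -0.06 15.6
-36 [-0.4  3.4  0.4] 0.0 15.9
```

View pics/mid.png

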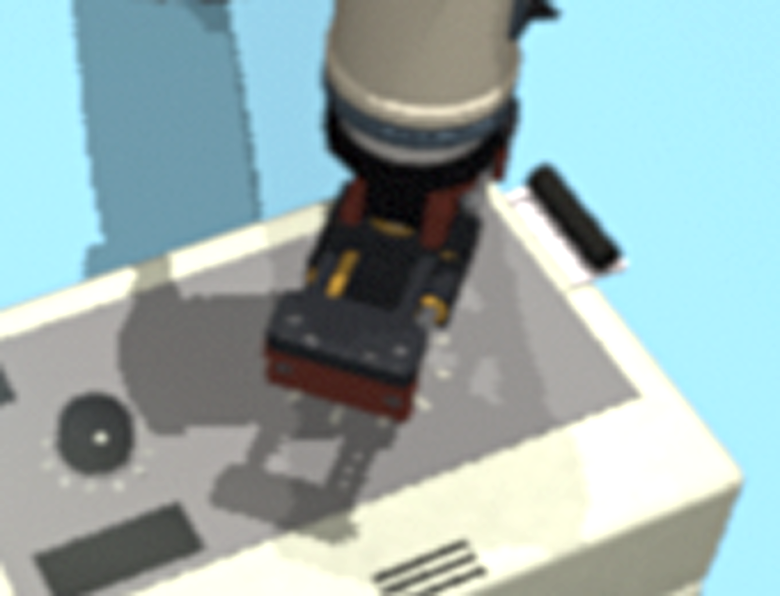

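The hand hides the dial, but the force peaks at 58°, 27°, -4° and -32° show three clicks passed and the fourth loading. Next I'll finish the fourth, back off and look.

Run:
```python
from h import *
sweep(-36,-56)
r.wait(.3)
sweep(-56,-34,8,.03)
r.servo_line(pose(-34,.45)[0],speed=.1)
r.reach([.40,.25,.45],[180,0,100])
im=[r.snapshot(n)["frame"][:,:,::-1] for n in("top","scene")]
f=lambda x:cv2.resize(x,(400,400),interpolation=cv2.INTER_CUBIC)
cv2.imwrite("pics/end.png",np.clip(np.hstack([f(im[0][130:220,185:275]),f(im[1][170:260,275:365])])*1.5,0,255).astype(np.uint8))
```

```text
-40 [ 0.2  2.  -0.2] -0.02 16.3
-44 [-0.3  0.   0.9] -0.01 16.6
-48 [-0.7 -0.1 -0.6] 0.0 17.0
-52 [-0.1  1.2  0. ] -0.0 17.4
-56 [-0.5  0.6  0.3] 0.02 17.7
-49 [-0.6  0.3 -1.1] -0.04 18.3
-41 [ 0.  -0.5 -0.7] -0.05 18.6
-34 [-0.1 -0.4  0.4] 0.03 18.9
```

View pics/end.png

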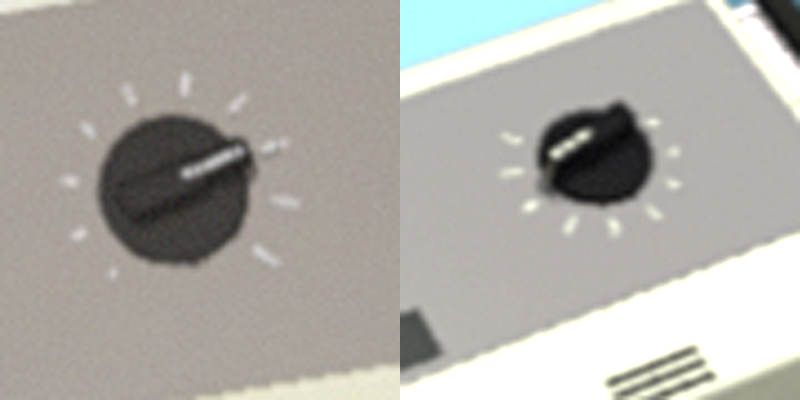

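The nose line now runs from (185,175) to (242,150) in the top crop and points at the eighth stroke (273,148). That is four clicks on, and the hand is clear.

```bash
python3 -c "
from station import r
print(r.hand_in())"
```

```text
the job is handed in; nothing more can be done
None
```

I pushed the large dial four clicks clockwise, from the fourth stroke to the eighth. The last pictures show it resting there with the hand clear, and I've handed the job in; no verdict came back.

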